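Close the fine-pad canister with its double lid, then lift off the dust cover alone

TASK

Fine sanding pads are standing open to the grinding dust: take the hanging double lid by the black knob of its inner lid, draw both lids together out of the slotted hanger, lower them onto the steel pad canister until both are fully seated, and let go of the knob. Then grip the aluminium dust cover (the outer lid) by its raised collar and lift it straight off on its own, leaving the blue inner lid seated and undisturbed on the canister, so that the cover can be wiped. Finish still holding the dust cover level in the gripper, well clear above the inner lid's knob; do not drop a lid, and do not push the canister or the other things on the counter about.

Things in the scene. Friction and masses are not known exactly. Their poses are not given: they have to be found in the camera images.
- hanger: fixed lid hanger: dark post and level yellow fork plate, 40 mm wide, 4 mm thick, upper face 170 mm above the counter. Origin: on the counter below the slot's closed end; z up. The 12 mm slot opens to the hanger's -x (roughly to the robot). Fork tips at x = -45 mm, with upturned lips 3 mm high on the upper face. Post at x = +95 to +120 mm, no higher than the plate; base 6 mm thick
- inner_lid: blue inner lid, about 0.2 kg: flange 108 mm across, 4 mm thick, black plug below it 89 mm across, 12 mm deep, upright steel stem 8 mm thick with a black knob. Origin: centre of the flange's underside, z up; knob's underside at z = 41 mm. At the start the knob hangs on the fork, stem in the slot, outer lid on the flange. Seated: flange on the canister's rim, origin at its mouth
- knob (a point): middle of the inner lid's black knob, a cylinder 22 mm across, 18 mm high, 50 mm above the inner lid's origin. While hanging, the knob can be raised up to 10 mm (past the lips) before the outer lid's collar meets the fork plate from below
- outer_lid: aluminium dust cover, about 0.13 kg: flat top 120 mm across, skirt inside 114 mm, raised round collar. Origin: centre of the skirt's lower edge, z up; top face at z = 17 mm, collar's top at 37 mm. Nested it lies loose on the inner lid's flange, its origin 10 mm below the inner lid's, knob and stem standing up through the collar. 69 mm of lift brings the whole skirt above the knob
- collar (a point): on the axis of the dust cover's collar, 7 mm below the collar's top, 13 mm above the cover's top face. The collar is an upright tube 40 mm across outside, 32 mm inside, 20 mm high. Nested, the knob's top stands 32 mm above the collar's top
- canister: open steel pad canister with a green band, loose, about 1.3 kg, 104 mm across, 90 mm high, bore 96 mm; a stack of pads fills it to 37 mm below the rim. Origin: centre of its underside, z up
- mouth (a point): centre of the canister's mouth, level with the rim, 90 mm above its underside
- thumb_insert: bystander: black rubber thumb insert, an upright tube 35 mm across, 55 mm high; origin at the centre of its underside
- depth_collar: bystander: brass depth stop collar, a ring 40 mm across, 16 mm high; origin at the centre of its underside
- ball_plug: bystander: teal resin ball plug, upright, 32 mm across, 50 mm high; origin at the centre of its underside
- grip_gauge: bystander: flat aluminium finger grip gauge with round ends, 133 x 36 x 8 mm, lying; origin at the centre of its underside
- coarse_pad: bystander: red-faced coarse sanding pad, 91 mm across, 18 mm thick; origin at the centre of its underside
- bevel_driver: bystander: screwdriver lying on the counter
- cleaner: bystander: blue bottle with a red cap, 64 mm across, 170 mm high, at the right of the counter; origin at the centre of its underside
Mind the look-alikes: they are no part of the job. Of the things shaped like the outer_lid, the aluminium one is meant.

How it is judged:
By the outcome, as a careful person would: the job done as asked, in the order asked, and still so for the second after the job is handed in, while the arm keeps its last pose, push and grip.
It also fails if it takes over 58 s, if anything falls off the work surface, if the arm or the gripper's body presses on something with over 40 N, if the wrist force passes 120 N, or if a joint passes its speed limit or range.

ROBOT

A 7-joint arm with a two-finger parallel gripper is mounted at the origin on the work surface. World frame = base frame: x ahead of the robot, y to its left, z up, the work surface at z = 0. Lengths are in m, angles in rad, forces in N, time in s.
With the tool pointing down it reaches from about 0.4 to 0.875 m from the base axis. Payload 6.5 kg.
Tool frame: the origin (TCP) lies on the front face of the gripper's body, between the roots of the fingers; the fingertips stand 64 mm ahead of it and the grasp point (between the pads) lies 45 mm ahead of it (robot.finger_overhang is the distance from the TCP to the fingertips, in m); x points along the fingers, y is the direction in which the jaws open and shut, and the axes are right-handed (so a half turn about x gives the same grasp; the last joint's range is limited). The gripper opens to 88 mm and grips with 3 to 60 N. Pads are 18 mm wide; open, the fingers measure 123 mm over their backs; the gripper's body (75 mm by 187 mm) begins 45 mm behind the grasp point.
Start: joints at [-1.376, 0.536, -0.004, 1.538, 0.003, 1.067, -0.071], TCP at [0.168, 0.628, 0.303] pointing down, gripper open.
Joint ranges: [-2.7, 2.7], [-0.37, 2.16], [-1.27, 1.26], [0.24, 2.4], [-1.31, 4.45], [0.19, 1.91], [-2.76, 2.76]. Speed limits (rad/s): [2.39, 2.39, 3.14, 3.14, 3.14, 3.14, 3.14].

INTERFACE

Orientations are given as a unit quaternion [w, x, y, z].
In Python, from station import robot, get_image gives the robot as it stands.
- The arm moves only by the shell command python3 -m creep 'ROWS' [FORCE]. ROWS is JSON, a list of rows, each a list of 3 entries, a list of its own where there are three numbers: the finger opening in m, from 0 to 0.0881, then the shift along the tool's x, y, z in m, then the turn, a rotation vector about the tool's x, y, z in degrees. A call has 1 to 20 rows; each row shifts and turns the commanded pose from where the row before left it, along the tool's axes as they then stand; what a row does not reach is not made up. A row lasts 1/10 s, in which the tool goes at most 50 mm and 8.59 degrees, less where a joint would pass 70% of its speed; a pose out of reach is approached as far as the arm can. A call is refused whole if a number of a shift passes 0.05 or a number of a turn 8.59, either way. A call with a gripper value outside its range is refused whole. The fingers move at their own pace and stop on an object; FORCE is the grip in N (left out, the last holds). Time passes only in rows, so rows that do not move let the fingers close. It gives the time, the measured TCP pose, the force and the opening at its end, in the units of the state.
- robot.get_obs(): the state, without advancing time (a new reading comes with each control period).
- get_image(name): name is "scene" or "top" or "wrist"; returns a dict with "pixels" (384x512x3 uint8, blue, green, red), "fx", "fy", "cx", "cy" (pixels), "position" and "attitude" of the camera in the world; the wrist camera has in their place "mount" (4x4, takes a point from camera to tool coordinates, whose origin is the TCP and whose axes are the tool frame's). Camera axes: x right, y up, looking along -z (the intrinsics and any distortion apply to the point x, -y, -z); pixel columns grow to the right and rows downward; lengths in m; the calibration is good to about 2 mm. The wrist camera is an equidistant fisheye: a pixel r from the principal point sees the ray r / f radians off the axis. A picture is of the moment at which its call begins: read the wrist's pose just before it. There is no depth.
- robot.job_done(): hands the job in, once; it reports no verdict.
The state is a dict: "time": time; "joint_pos": joint angles; "qvel": joint speeds; "tau": joint torques, N m; "eef_pos": TCP position; "tool_rot": TCP orientation; "contact_force": force on the tool from outside, world axes, zero at the start; "wrist_torque": the same for the moment, N m; "width": finger opening in m.
Only numpy, scipy, OpenCV 4.12 (cv2) and the standard library are available. Lean on these libraries where they do the work, as an engineer would, in place of code of your own. Each camera call takes 0.05 s, during which the arm holds its last target.

## Working session

There is one attempt and no reset: what is moved stays moved. The work goes in short steps, Python scripts to look and compute and a shell command to move; the robot and the scene stay as the last step left them, time stands still between calls to the robot, and variables do not carry over. Pictures are saved under pics/ and viewed, and the job is handed in when it is done.

```bash
ls; mkdir -p pics
cat > h.py <<'E'
import numpy as np,cv2
from station import robot,get_image
from scipy.spatial.transform import Rotation as R
def q2R(q): return R.from_quat([q[1],q[2],q[3],q[0]]).as_matrix()
E
python3 - <<'E'
from h import *
o=robot.get_obs();print({k:np.round(v,3) for k,v in o.items()})
for n in ["scene","top","wrist"]:
    im=get_image(n);cv2.imwrite(f"pics/{n}0.png",im["pixels"]);print(n,{k:(np.round(v,4).tolist()) for k,v in im.items() if k!="pixels"})
E
```

```text
pics
{'time': np.float64(0.0), 'joint_pos': array([-1.376,  0.537, -0.004,  1.539,  0.003,  1.067, -0.071]), 'qvel': array([ 0.001,  0.   ,  0.002,  0.001,  0.   ,  0.001, -0.001]), 'tau': array([-0.0000e+00, -5.7098e+01,  9.9000e-01, -2.5161e+01, -5.6000e-02,
        1.8000e-02,  0.0000e+00]), 'eef_pos': array([0.167, 0.628, 0.302]), 'tool_rot': array([ 0.701,  0.091,  0.701, -0.092]), 'contact_force': array([-1.057,  0.075, -0.35 ]), 'wrist_torque': array([ 0.014, -0.02 ,  0.007]), 'width': np.float64(0.088)}
scene {'fx': 496.3333, 'fy': 496.3333, 'cx': 257.0918, 'cy': 192.7197, 'position': [1.0624, 0.8012, 1.0152], 'attitude': [0.24, 0.1188, 0.4151, 0.8695]}
top {'fx': 393.4272, 'fy': 393.4272, 'cx': 252.3688, 'cy': 189.3595, 'position': [0.3487, -0.1417, 1.4722], 'attitude': [-0.7045, -0.0438, 0.0398, 0.7072]}
wrist {'fx': 297.3186, 'fy': 297.3186, 'cx': 254.3938, 'cy': 190.1598, 'mount': [[0.0001, 0.3119, -0.9501, -0.0821], [1.0, 0.0003, 0.0002, 0.0001], [0.0003, -0.9501, -0.3119, -0.0805], [0.0, 0.0, 0.0, 1.0]]}
```

View pics/scene0.png

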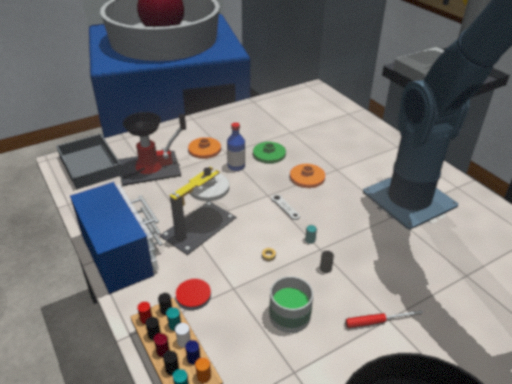

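View pics/top0.png

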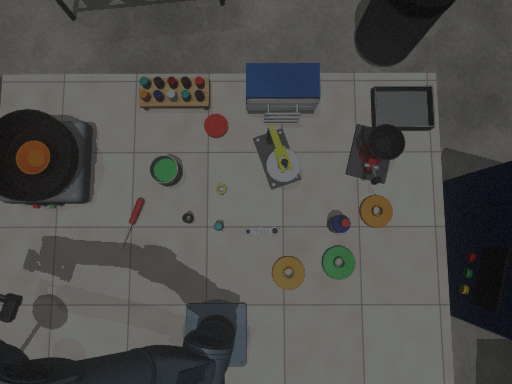

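View pics/wrist0.png

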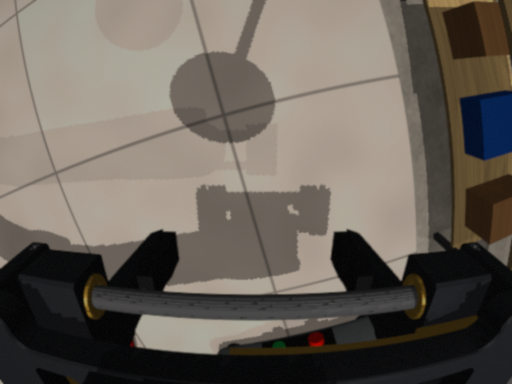

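The scene camera shows the hanger (yellow fork at ~(195,185)) holding a silver lid at (211,187). The canister is at (291,300). The orange and green lids at (205,147), (308,175) and (268,151) are look-alikes. The top view shows the same: hanger knob ~(285,162), canister ~(166,170). Next I'll enlarge both.

Run:
```python
from h import *
t=cv2.imread("pics/top0.png");s=cv2.imread("pics/scene0.png")
def crop(im,x,y,w,h,k): return cv2.resize(im[y:y+h,x:x+w],None,fx=k,fy=k,interpolation=cv2.INTER_CUBIC)
cv2.imwrite("pics/c1.png",crop(t,245,120,64,72,8))
cv2.imwrite("pics/c2.png",crop(t,135,140,64,60,8))
cv2.imwrite("pics/c3.png",crop(s,160,155,90,95,6))
cv2.imwrite("pics/c4.png",crop(s,255,265,75,70,7))
```

```text
(no output)
```

View pics/c1.png

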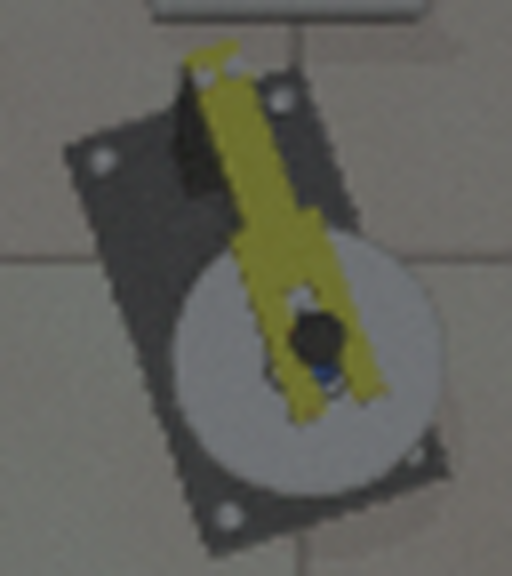

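View pics/c2.png

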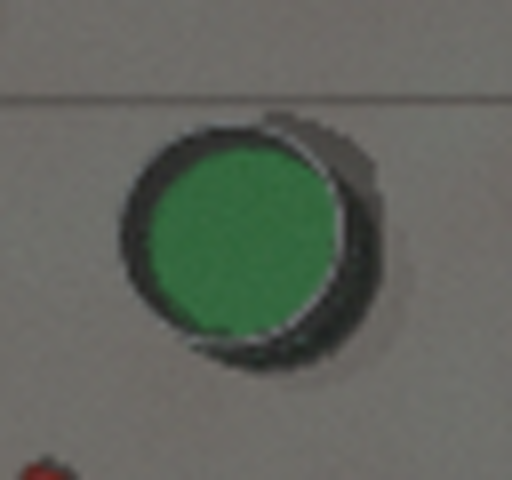

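View pics/c3.png

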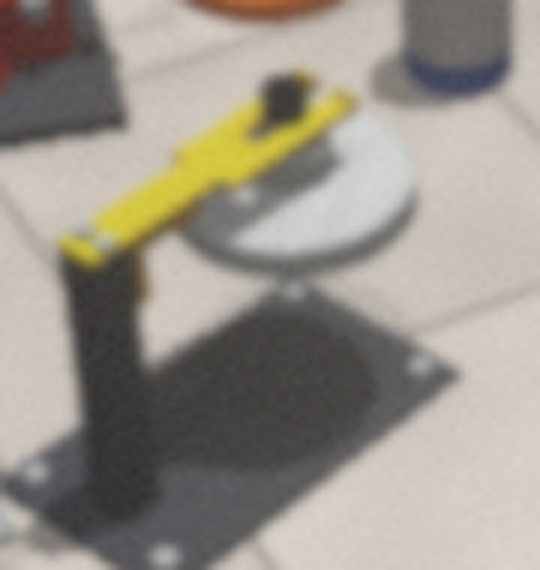

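View pics/c4.png

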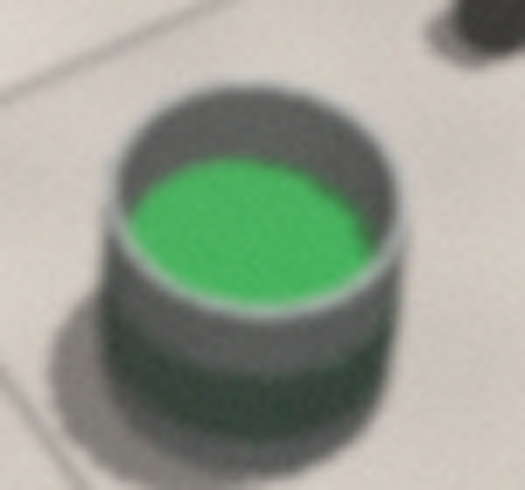

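```bash
cat >> h.py <<'E'
def w2p(im,p):
    c=q2R(im["attitude"]).T@(np.array(p)-im["position"]); return np.array([im["cx"]+im["fx"]*c[0]/-c[2], im["cy"]-im["fy"]*c[1]/-c[2]])
def back(im,u,v,z):
    d=q2R(im["attitude"])@np.array([(u-im["cx"])/im["fx"],-(v-im["cy"])/im["fy"],-1]); P=np.array(im["position"]); return P+d*(z-P[2])/d[2]
E
python3 - <<'E'
from h import *
t=get_image("top");s=get_image("scene");np.set_printoptions(precision=4,suppress=True)
b=lambda x,k,o:(o+(x+.5)/k-.5)
def T(x,y,z): return back(t,b(x,8,245),b(y,8,120),z)
print("knob",T(318,337,.185),"lid",T(308,363,.136))
print("fork tips",T(305,420,.17),T(375,393,.17),"back end mid",T(212,55,.17), "sides",T(235,240,.17),T(320,210,.17))
print("base corners",[T(*c,.006)[:2] for c in [(68,150),(300,72),(447,475),(215,555)]])
print("can top",back(t,b(232,8,135),b(234,8,140),.09))
print("scene can",back(s,b(259,7,255),b(198,7,265),.09))
print("scene knob",back(s,b(285,6,160),b(98,6,155),.179))
for n,(u,v) in dict(thumb=(188,217),ball=(219,226),ring=(222,189),gauge=(262,231),coarse=(216,125),clean=(340,223),driver=(137,210)).items(): print(n,back(t,u,v,.03))
E
```

```text
knob [ 0.5938 -0.2411  0.185 ] lid [ 0.5918 -0.2405  0.136 ]
fork tips [ 0.5614 -0.2364  0.17  ] [ 0.5727 -0.2659  0.17  ] back end mid [ 0.7184 -0.1989  0.17  ] sides [ 0.6383 -0.2079  0.17  ] [ 0.6511 -0.2438  0.17  ]
base corners [array([ 0.7189, -0.1371]), array([ 0.7565, -0.248 ]), array([ 0.5617, -0.3147]), array([ 0.5243, -0.2053])]
can top [0.5881 0.1821 0.09  ]
scene can [0.5889 0.1875 0.09  ]
scene knob [ 0.5925 -0.2417  0.179 ]
thumb [0.4191 0.1023 0.03  ]
ball [ 0.3858 -0.0115  0.03  ]
ring [ 0.5219 -0.0217  0.03  ]
gauge [ 0.3671 -0.1685  0.03  ]
coarse [0.7648 0.0023 0.03  ]
clean [ 0.3951 -0.4533  0.03  ]
driver [0.4455 0.2904 0.03  ]
```

```bash
cat >> h.py <<'E'
np.set_printoptions(precision=4,suppress=True)
def goal(p,jaw=None):
    """shift in tool frame + turn (deg) to TCP p with tool x down, tool y along jaw (xy dir, sign kept)"""
    o=robot.get_obs();M=q2R(o["tool_rot"]);e=np.array(o["eef_pos"])
    if jaw is None: jaw=M[:2,1]
    y=np.array([*jaw,0]);y/=np.linalg.norm(y);x=np.array([0,0,-1.]);G=np.stack([x,y,np.cross(x,y)],1)
    rv=np.degrees(R.from_matrix(M.T@G).as_rotvec())
    print("t",o["time"],"eef",e,"w",o["width"],"F",o["contact_force"],"j",np.round(o["joint_pos"],2))
    print("tool axes x,y,z in world\n",M.T,"\nshift in current tool",M.T@(np.array(p)-e)*1000,"mm; in goal frame",G.T@(np.array(p)-e)*1000,"turn",rv)
def wray(u,v,z,im=None,o=None):
    """wrist pixel -> world point at height z"""
    im=im or get_image("wrist");o=o or robot.get_obs();M=q2R(o["tool_rot"])
    dx,dy=u-im["cx"],v-im["cy"];r=np.hypot(dx,dy);th=r/im["fx"]
    d=np.array([np.sin(th)*dx/r,-np.sin(th)*dy/r,-np.cos(th)]) if r>0 else np.array([0,0,-1.])
    m=np.array(im["mount"]);C=M@m[:3,3]+o["eef_pos"];D=M@m[:3,:3]@d
    return C+D*(z-C[2])/D[2]
E
python3 - <<'E'
from h import *
goal([0.5,0.185,0.302],None)
goal([0.593,-0.241,0.302],[0.324,-.946])
goal([0.593,-0.241,0.302],[-0.324,.946])
E
```

```text
t 0.25 eef [0.1676 0.6278 0.3023] w 0.08812319636198723 F [ 0.0389 -0.6312  0.4185] j [-1.38  0.54 -0.    1.54  0.    1.07 -0.07]
tool axes x,y,z in world
 [[-0.0001 -0.0007 -1.    ]
 [ 0.2578  0.9662 -0.0007]
 [ 0.9662 -0.2578  0.0001]] 
shift in current tool [   0.6343 -342.1268  435.3659] mm; in goal frame [   0.3452 -342.1272  435.3659] turn [0.     0.0044 0.0428]
t 0.25 eef [0.1676 0.6278 0.3023] w 0.08812319636198723 F [ 0.0389 -0.6312  0.4185] j [-1.38  0.54 -0.    1.54  0.    1.07 -0.07]
tool axes x,y,z in world
 [[-0.0001 -0.0007 -1.    ]
 [ 0.2578  0.9662 -0.0007]
 [ 0.9662 -0.2578  0.0001]] 
shift in current tool [   0.9393 -729.7496  635.0493] mm; in goal frame [   0.3452  959.7841 -120.9848] turn [146.1537   0.0563   0.011 ]
t 0.25 eef [0.1676 0.6278 0.3023] w 0.08812319636198723 F [ 0.0389 -0.6312  0.4185] j [-1.38  0.54 -0.    1.54  0.    1.07 -0.07]
tool axes x,y,z in world
 [[-0.0001 -0.0007 -1.    ]
 [ 0.2578  0.9662 -0.0007]
 [ 0.9662 -0.2578  0.0001]] 
shift in current tool [   0.9393 -729.7496  635.0493] mm; in goal frame [   0.3452 -959.7841  120.9848] turn [-33.8462  -0.0084   0.0429]
```

```bash
python3 -m creep '[[0.088,[0,-0.012,0.02],[0,0,0]],[0.088,[0,-0.024,0.041],[0,0,0]],[0.088,[0,-0.024,0.041],[0,0,0]],[0.088,[0,-0.024,0.041],[0,0,0]],[0.088,[0,-0.024,0.041],[0,0,0]],[0.088,[0,-0.024,0.041],[0,0,0]],[0.088,[0,-0.024,0.041],[0,0,0]],[0.088,[0,-0.024,0.041],[0,0,0]],[0.088,[0,-0.024,0.041],[0,0,0]],[0.088,[0,-0.024,0.041],[0,0,0]],[0.088,[0,-0.024,0.041],[0,0,0]],[0.088,[0,-0.024,0.041],[0,0,0]],[0.088,[0,-0.024,0.041],[0,0,0]],[0.088,[0,-0.024,0.041],[0,0,0]],[0.088,[0,0,0],[0,0,0]],[0.088,[0,0,0],[0,0,0]],[0.088,[0,0,0],[0,0,0]]]' 20
python3 - <<'E'
from h import *
im=get_image("wrist");cv2.imwrite("pics/w1.png",im["pixels"])
goal([0.593,-0.241,0.302],[-0.324,.946])
E
```

```text
time: 1.95
eef_pos: [0.6175, 0.1739, 0.3025]
tool_rot: [0.701, 0.092, 0.702, -0.091]
contact_force: [0.9, 0.4, 0.3]
width: 0.0882
t 2.0 eef [0.6174 0.1742 0.3026] w 0.08808068104245503 F [-0.939   0.4868  0.3654] j [-0.46  0.52  0.16  1.57 -0.09  1.06  1.04]
tool axes x,y,z in world
 [[-0.0009  0.0009 -1.    ]
 [ 0.2554  0.9668  0.0006]
 [ 0.9668 -0.2554 -0.0011]] 
shift in current tool [   0.2264 -407.6992   82.4944] mm; in goal frame [   0.5792 -384.9541 -157.5881] turn [-33.7014  -0.0503  -0.0543]
```

View pics/w1.png

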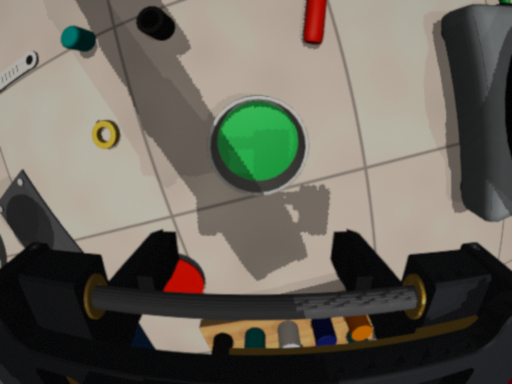

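The wrist view shows the canister (green pads) with its rim centred near (258,144). I'll enlarge it.

Run:
```python
import cv2
w=cv2.imread("pics/w1.png")[85:205,195:325];cv2.imwrite("pics/c5.png",cv2.resize(w,None,fx=5,fy=5,interpolation=cv2.INTER_CUBIC))
```

```text
(no output)
```

View pics/c5.png

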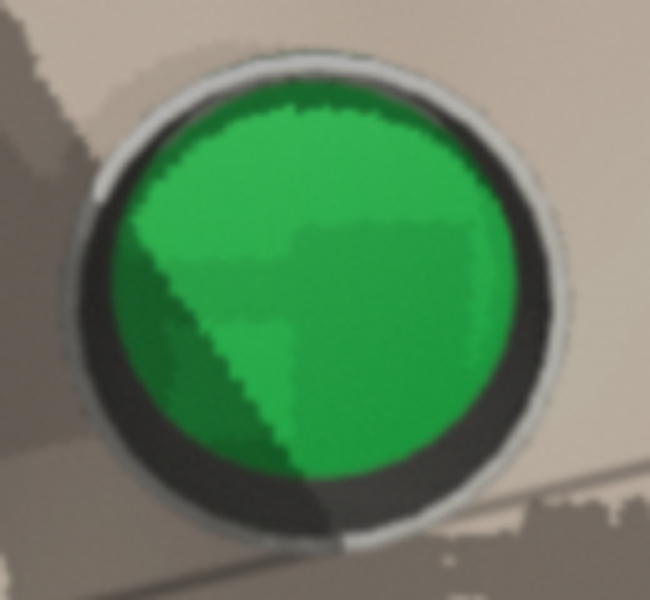

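Run:
```python
from h import *
im=get_image("wrist");o=robot.get_obs()
P=[wray(195+(x+.5)/5-.5,85+(y+.5)/5-.5,.09,im,o) for x,y in [(65,300),(569,300),(317,50),(317,553)]]
P=np.array(P);print(P,P[:2].mean(0),P[2:].mean(0),np.linalg.norm(P[0]-P[1]),np.linalg.norm(P[2]-P[3]))
```

```text
[[0.5742 0.1369 0.09  ]
 [0.6001 0.2355 0.09  ]
 [0.5392 0.1987 0.09  ]
 [0.6394 0.1725 0.09  ]] [0.5872 0.1862 0.09  ] [0.5893 0.1856 0.09  ] 0.10188016914007283 0.10359126306087527
```

```bash
python3 -m creep '[[0.088,[0,-0.027,0.008],[0,0,0]],[0.088,[0,-0.047,0.013],[0,0,0]],[0.088,[0,-0.047,0.013],[0,0,0]],[0.088,[0,-0.047,0.013],[0,0,0]],[0.088,[0,-0.047,0.013],[0,0,0]],[0.088,[0,-0.047,0.013],[0,0,0]],[0.088,[0,-0.047,0.013],[0,0,0]],[0.088,[0,-0.047,0.013],[0,0,0]],[0.088,[0,-0.047,0.013],[0,0,0]],[0.088,[0,0,0],[-8.4,0,0]],[0.088,[0,0,0],[-8.4,0,0]],[0.088,[0,0,0],[-8.4,0,0]],[0.088,[0,0,0],[-8.4,0,0]],[0.088,[0,0,0],[0,0,0]],[0.088,[0,0,0],[0,0,0]],[0.088,[0,0,0],[0,0,0]]]'
python3 - <<'E'
from h import *
im=get_image("wrist");cv2.imwrite("pics/w2.png",im["pixels"])
goal([0.593,-0.241,0.302],[-0.324,.946])
cv2.imwrite("pics/s2.png",get_image("scene")["pixels"])
E
```

```text
time: 3.65
eef_pos: [0.6228, -0.2452, 0.3028]
tool_rot: [0.698, -0.114, 0.698, 0.114]
contact_force: [-0.4, -0.6, -0.6]
width: 0.088
t 3.7 eef [ 0.6228 -0.2454  0.3028] w 0.0884024949091434 F [ 0.4201 -0.2685 -0.6248] j [ 0.24  0.57  0.1   1.49 -0.06  1.09  2.25]
tool axes x,y,z in world
 [[ 0.     -0.     -1.    ]
 [-0.3185  0.9479 -0.    ]
 [ 0.9479  0.3185 -0.    ]] 
shift in current tool [  0.7791  13.6323 -26.8395] mm; in goal frame [  0.7793  13.7894 -26.7591] turn [-0.3358 -0.0006  0.0021]
```

View pics/w2.png

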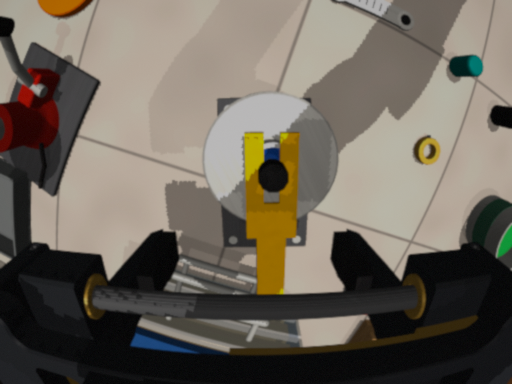

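View pics/s2.png

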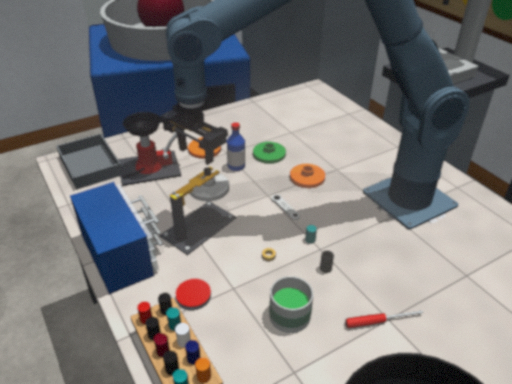

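Black knobs and lids that could be mistaken for it (scene pixels): orange lid (205,147), green lid (268,151), orange lid (308,175). The aluminium cover hanging on the yellow fork is at (211,187), with its black knob at wrist pixel (273,176). The last one fits the description. I'll check it in a close crop.

Run:
```python
import cv2
w=cv2.imread("pics/w2.png")[85:255,190:350];cv2.imwrite("pics/c6.png",cv2.resize(w,None,fx=3.5,fy=3.5,interpolation=cv2.INTER_CUBIC))
w=cv2.imread("pics/w2.png")[120:210,230:320];cv2.imwrite("pics/c7.png",cv2.resize(w,None,fx=6,fy=6,interpolation=cv2.INTER_CUBIC))
```

```text
(no output)
```

View pics/c7.png

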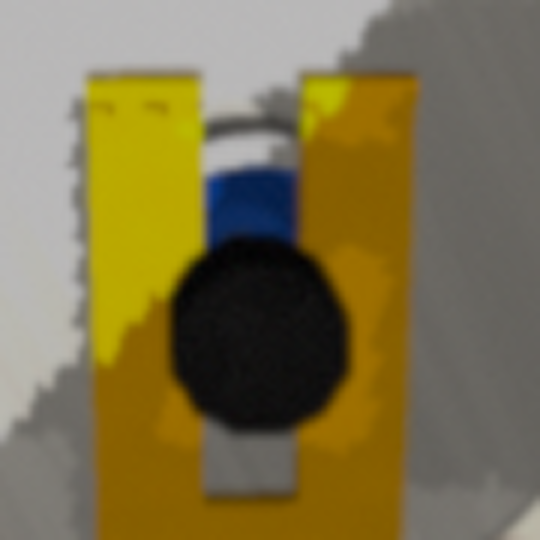

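Run:
```python
from h import *
im=get_image("wrist");o=robot.get_obs()
f=lambda x,y,z:wray(230+(x+.5)/6-.5,120+(y+.5)/6-.5,z,im,o)
print("knob L/R/B",f(172,340,.185),f(347,340,.185),f(260,432,.188)); print("ctr",f(260,344,.188))
print("slot end",f(203,495,.17),f(297,495,.17),"tips",f(143,75,.17),f(358,75,.17),"sides",f(88,200,.17),f(415,200,.17))
```

```text
knob L/R/B [ 0.5981 -0.2514  0.185 ] [ 0.5916 -0.2321  0.185 ] [ 0.6046 -0.2384  0.188 ]
ctr [ 0.5946 -0.242   0.188 ]
slot end [ 0.6203 -0.2395  0.17  ] [ 0.6164 -0.228   0.17  ] tips [ 0.5717 -0.2639  0.17  ] [ 0.5632 -0.2393  0.17  ] sides [ 0.5884 -0.2654  0.17  ] [ 0.5754 -0.2273  0.17  ]
```

Run:
```python
from h import *
goal([0.5944,-0.2418,0.238],[-0.3256,.9455])
```

```text
t 3.8 eef [ 0.6227 -0.2456  0.3027] w 0.08810526928158355 F [-1.1006  0.0386  0.2056] j [ 0.24  0.57  0.1   1.49 -0.06  1.09  2.25]
tool axes x,y,z in world
 [[-0.0001 -0.0001 -1.    ]
 [-0.3191  0.9477 -0.0001]
 [ 0.9477  0.3191 -0.0001]] 
shift in current tool [ 64.7276  12.631  -25.6508] mm; in goal frame [ 64.7259  12.8013 -25.5704] turn [-0.3947 -0.0064  0.0054]
```

Lateral first, then down, then a check before closing.

```bash
python3 -m creep '[[0.05,[0,0.0064,-0.0128],[-0.4,0,0]],[0.05,[0,0.0064,-0.0128],[0,0,0]],[0.05,[0.02,0,0],[0,0,0]],[0.05,[0.02,0,0],[0,0,0]],[0.05,[0,0,0],[0,0,0]],[0.05,[0,0,0],[0,0,0]]]'
python3 - <<'E'
from h import *
im=get_image("wrist");cv2.imwrite("pics/w3.png",im["pixels"])
goal([0.5944,-0.2418,0.238],[-0.3256,.9455])
E
```

```text
time: 4.4
eef_pos: [0.5944, -0.242, 0.263]
tool_rot: [0.697, -0.117, 0.697, 0.117]
contact_force: [0.1, -0.5, 0.8]
width: 0.0502
t 4.45 eef [ 0.5948 -0.2422  0.2636] w 0.04961840500847569 F [0.1296 0.3967 0.7732] j [ 0.25  0.56  0.1   1.6  -0.06  0.98  2.27]
tool axes x,y,z in world
 [[ 0.001  -0.0005 -1.    ]
 [-0.3262  0.9453 -0.0008]
 [ 0.9453  0.3262  0.0008]] 
shift in current tool [25.6214  0.5244 -0.3054] mm; in goal frame [25.622   0.5042 -0.2846] turn [0.039  0.0474 0.0447]
```

View pics/w3.png

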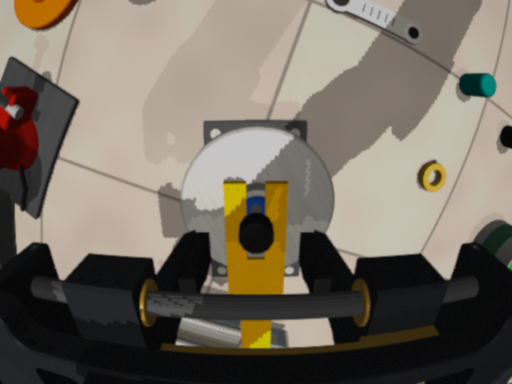

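The knob (256,233) is centred between the fingers, so I'll go down and close gently.

```bash
python3 -m creep '[[0.05,[0.0128,0.0003,0],[0,0,0]],[0.05,[0.0125,0,0],[0,0,0]],[0.05,[0,0,0],[0,0,0]],[0.05,[0,0,0],[0,0,0]],[0.03,[0,0,0],[0,0,0]],[0.024,[0,0,0],[0,0,0]],[0.018,[0,0,0],[0,0,0]],[0.01,[0,0,0],[0,0,0]],[0.01,[0,0,0],[0,0,0]],[0.01,[0,0,0],[0,0,0]]]' 40
python3 - <<'E'
from h import *
im=get_image("wrist");cv2.imwrite("pics/w4.png",im["pixels"]);cv2.imwrite("pics/s4.png",cv2.resize(get_image("scene")["pixels"][130:260,130:300],None,fx=4,fy=4))
goal([0.5944,-0.2418,0.238],[-0.3256,.9455])
E
```

```text
time: 5.45
eef_pos: [0.5943, -0.2416, 0.2378]
tool_rot: [0.697, -0.117, 0.697, 0.117]
contact_force: [-1.3, 0.8, 4.2]
width: 0.0209
t 5.55 eef [ 0.5943 -0.2416  0.2377] w 0.02089974251705539 F [-0.6827  1.4262  3.3551] j [ 0.25  0.59  0.09  1.62 -0.06  0.93  2.27]
tool axes x,y,z in world
 [[ 0.0003  0.0001 -1.    ]
 [-0.3266  0.9452 -0.    ]
 [ 0.9452  0.3266  0.0003]] 
shift in current tool [-0.2896 -0.1846  0.0314] mm; in goal frame [-0.2896 -0.1846  0.0315] turn [0.0619 0.0156 0.0002]
```

View pics/w4.png

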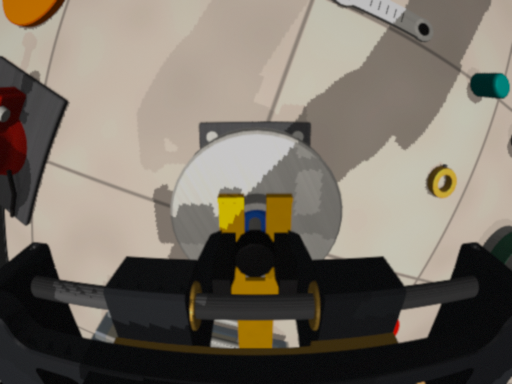

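View pics/s4.png

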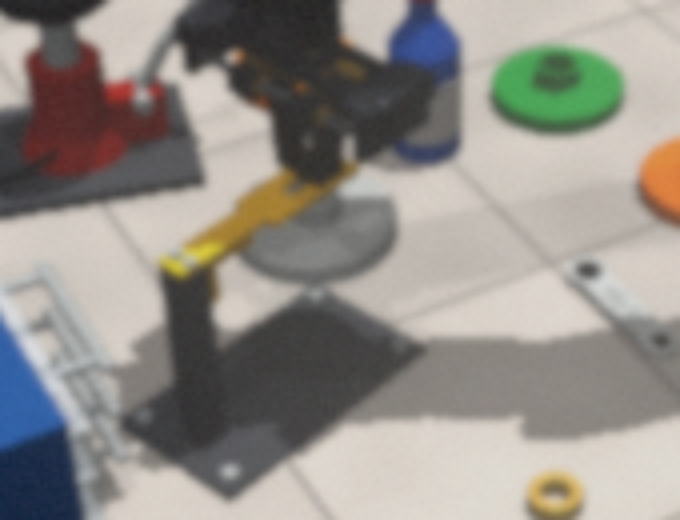

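Gripped at 21 mm. Lifting 6 mm to clear the 3 mm lips (10 mm is the maximum).

```bash
python3 -m creep '[[0.01,[-0.003,0,0],[0,0,0]],[0.01,[-0.003,0,0],[0,0,0]],[0.01,[0,0,0],[0,0,0]],[0.01,[0,0,0],[0,0,0]]]' 45
python3 - <<'E'
from h import *
im=get_image("wrist");cv2.imwrite("pics/w5.png",im["pixels"])
goal([0.5944,-0.2418,0.244],[-0.3256,.9455])
E
```

```text
time: 5.95
eef_pos: [0.594, -0.2417, 0.2431]
tool_rot: [0.697, -0.117, 0.698, 0.117]
contact_force: [-0.3, 0.9, -3.9]
width: 0.0209
t 6.0 eef [ 0.594  -0.2417  0.2431] w 0.020216369905633004 F [-0.0461  0.2276 -3.8091] j [ 0.25  0.59  0.09  1.62 -0.06  0.94  2.27]
tool axes x,y,z in world
 [[-0.0005  0.0001 -1.    ]
 [-0.3265  0.9452  0.0003]
 [ 0.9452  0.3265 -0.0005]] 
shift in current tool [-0.9017 -0.2019  0.3341] mm; in goal frame [-0.9015 -0.2018  0.3347] turn [ 0.0546 -0.0278 -0.0155]
```

View pics/w5.png

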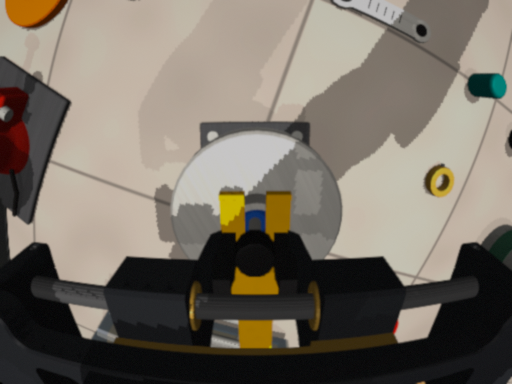

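```bash
python3 -m creep '[[0.01,[0,0,-0.003],[0,0,0]],[0.01,[0,0,-0.007],[0,0,0]],[0.01,[0,0,-0.01],[0,0,0]],[0.01,[0,0,-0.01],[0,0,0]],[0.01,[0,0,-0.01],[0,0,0]],[0.01,[0,0,-0.005],[0,0,0]],[0.01,[0,0,0],[0,0,0]]]'
python3 - <<'E'
from h import *
im=get_image("wrist");cv2.imwrite("pics/w6.png",im["pixels"])
goal([0.490,-0.278,0.244],[-0.3256,.9455])
E
```

```text
time: 6.7
eef_pos: [0.5507, -0.2572, 0.2436]
tool_rot: [0.697, -0.117, 0.698, 0.117]
contact_force: [0.1, -0.0, -3.5]
width: 0.0207
t 6.75 eef [ 0.5515 -0.2567  0.2436] w 0.020872229130672052 F [ 0.1182 -0.0396 -3.4959] j [ 0.29  0.53  0.09  1.71 -0.06  0.9   2.32]
tool axes x,y,z in world
 [[ 0.0004 -0.0001 -1.    ]
 [-0.3259  0.9454 -0.0002]
 [ 0.9454  0.3259  0.0003]] 
shift in current tool [ -0.4228  -0.1032 -65.0594] mm; in goal frame [ -0.4018  -0.1265 -65.0595] turn [0.0206 0.0185 0.0112]
```

View pics/w6.png

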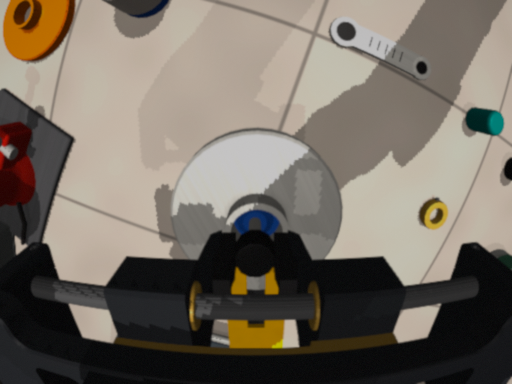

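The lids are free of the slot and still nested (collar around the blue lid at (257,220)). I'll draw clear of the fork and raise.

```bash
python3 -m creep '[[0.01,[0,0,-0.01],[0,0,0]],[0.01,[0,0,-0.016],[0,0,0]],[0.01,[0,0,-0.02],[0,0,0]],[0.01,[0,0,-0.016],[0,0,0]],[0.01,[0,0,-0.008],[0,0,0]],[0.01,[0,0,0],[0,0,0]],[0.01,[-0.01,0,0],[0,0,0]],[0.01,[-0.015,0,0],[0,0,0]],[0.01,[-0.015,0,0],[0,0,0]],[0.01,[-0.01,0,0],[0,0,0]],[0.01,[0,0,0],[0,0,0]],[0.01,[0,0,0],[0,0,0]]]'
python3 - <<'E'
from h import *
cv2.imwrite("pics/s7.png",get_image("scene")["pixels"])
goal([0.588,0.186,0.294],None)
goal([0.588,0.186,0.294],[0.2588,.9659])
E
```

```text
time: 7.95
eef_pos: [0.4858, -0.279, 0.2934]
tool_rot: [0.697, -0.117, 0.697, 0.117]
contact_force: [-1.2, 0.8, -4.6]
width: 0.0206
t 8.0 eef [ 0.4855 -0.2789  0.2929] w 0.020570715211307777 F [-0.136   0.494  -4.1547] j [ 0.36  0.39  0.11  1.8  -0.05  0.95  2.39]
tool axes x,y,z in world
 [[-0.0006  0.0004 -1.    ]
 [-0.327   0.945   0.0006]
 [ 0.945   0.327  -0.0005]] 
shift in current tool [ -0.922  405.8473 248.9036] mm; in goal frame [ -1.0565 405.8467 248.904 ] turn [ 0.     -0.0259 -0.0349]
t 8.0 eef [ 0.4855 -0.2789  0.2929] w 0.020570715211307777 F [-0.136   0.494  -4.1547] j [ 0.36  0.39  0.11  1.8  -0.05  0.95  2.39]
tool axes x,y,z in world
 [[-0.0006  0.0004 -1.    ]
 [-0.327   0.945   0.0006]
 [ 0.945   0.327  -0.0005]] 
shift in current tool [ -0.922  405.8473 248.9036] mm; in goal frame [ -1.0565 475.6163 -21.3038] turn [34.0853 -0.0355 -0.0261]
```

View pics/s7.png

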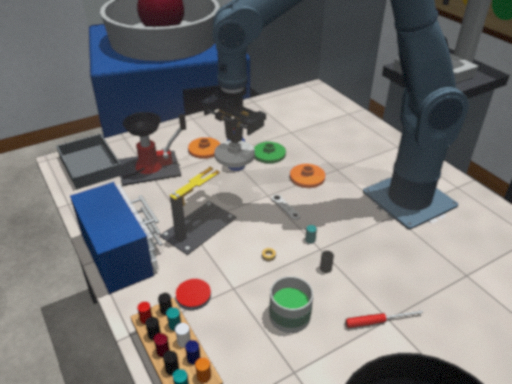

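```bash
python3 -m creep '[[0.01,[0,0.015,0.005],[0,0,0]],[0.01,[0,0.03,0.0104],[0,0,0]],[0.01,[0,0.036,0.0125],[0,0,0]],[0.01,[0,0.036,0.0125],[0,0,0]],[0.01,[0,0.036,0.0125],[0,0,0]],[0.01,[0,0.036,0.0125],[0,0,0]],[0.01,[0,0.03,0.0104],[0,0,0]],[0.01,[0,0.027,0.0095],[0,0,0]],[0.01,[0,0.026,0.020],[0,0,0]],[0.01,[0,0.026,0.027],[0,0,0]],[0.01,[0,0.026,0.027],[0,0,0]],[0.01,[0,0.026,0.027],[0,0,0]],[0.01,[0,0.026,0.027],[0,0,0]],[0.01,[0,0.02,0.022],[0,0,0]],[0.01,[0,0.01,0.013],[0,0,0]],[0.01,[0,0,0],[0,0,0]],[0.01,[0,0,0],[0,0,0]],[0.01,[0,0,0],[0,0,0]]]'
python3 - <<'E'
from h import *
cv2.imwrite("pics/s8.png",cv2.resize(get_image("scene")["pixels"][200:345,215:365],None,fx=4,fy=4,interpolation=cv2.INTER_CUBIC))
cv2.imwrite("pics/w8.png",get_image("wrist")["pixels"])
t=get_image("top")["pixels"];cv2.imwrite("pics/t8.png",cv2.resize(t[130:210,125:210],None,fx=6,fy=6,interpolation=cv2.INTER_CUBIC))
goal([0.588,0.186,0.294],None)
E
```

```text
time: 9.8
eef_pos: [0.5869, 0.1844, 0.293]
tool_rot: [0.697, -0.117, 0.698, 0.116]
contact_force: [0.5, 0.2, -3.9]
width: 0.021
t 9.95 eef [0.5873 0.1845 0.2935] w 0.02083355189073328 F [-0.8513 -0.4622 -3.3017] j [-0.33  0.49 -0.07  1.64  0.04  1.01  1.49]
tool axes x,y,z in world
 [[-0.0002 -0.0004 -1.    ]
 [-0.3253  0.9456 -0.0004]
 [ 0.9456  0.3253 -0.0003]] 
shift in current tool [-0.4979  1.1694  1.0965] mm; in goal frame [-0.4971  1.1696  1.0966] turn [-0.     -0.0174  0.0209]
```

View pics/s8.png

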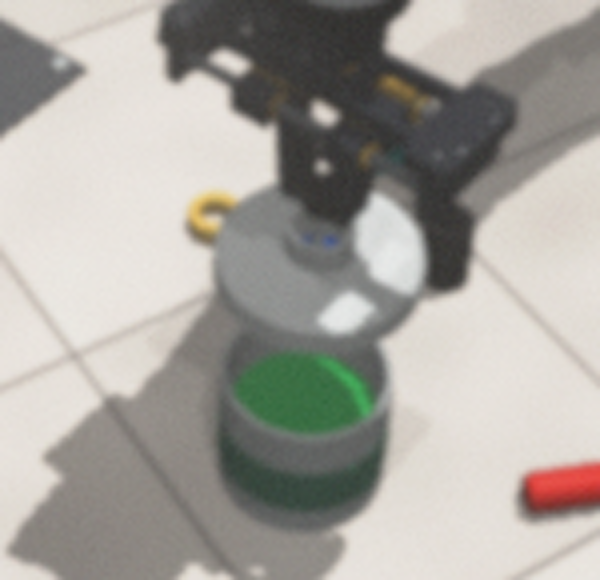

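View pics/w8.png

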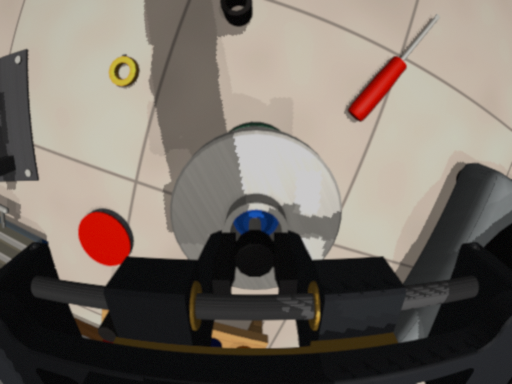

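View pics/t8.png

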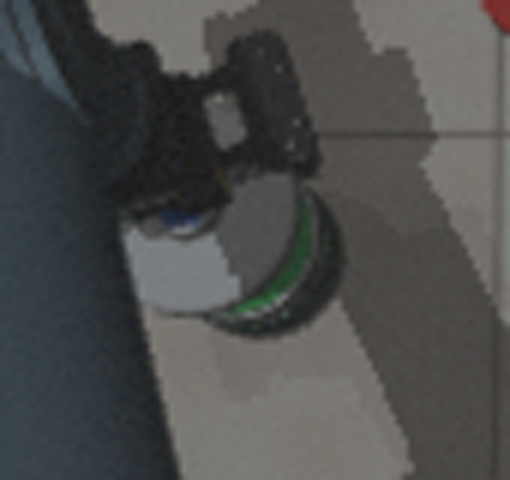

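Run:
```python
from h import *
im=get_image("wrist");o=robot.get_obs();z=o["eef_pos"][2]-.102
a,b,c=[wray(u,v,z,im,o) for u,v in [(171.5,213),(341.5,213),(256,129.5)]]
print(a,b,(a+b)/2,np.linalg.norm(a-b)); d=np.array([.9456,.3253,0]);print("ctr from top edge",c+d*.06, "eef",o["eef_pos"])
g=im["pixels"][100:250,155:360];cv2.imwrite("pics/c9.png",cv2.resize(g,None,fx=3.8,fy=3.8,interpolation=cv2.INTER_CUBIC))
```

```text
[0.6027 0.1292 0.1915] [0.5647 0.24   0.1915] [0.5837 0.1846 0.1915] 0.1171904461504365
ctr from top edge [0.5876 0.1854 0.1915] eef [0.5875 0.1847 0.2935]
```

View pics/c9.png

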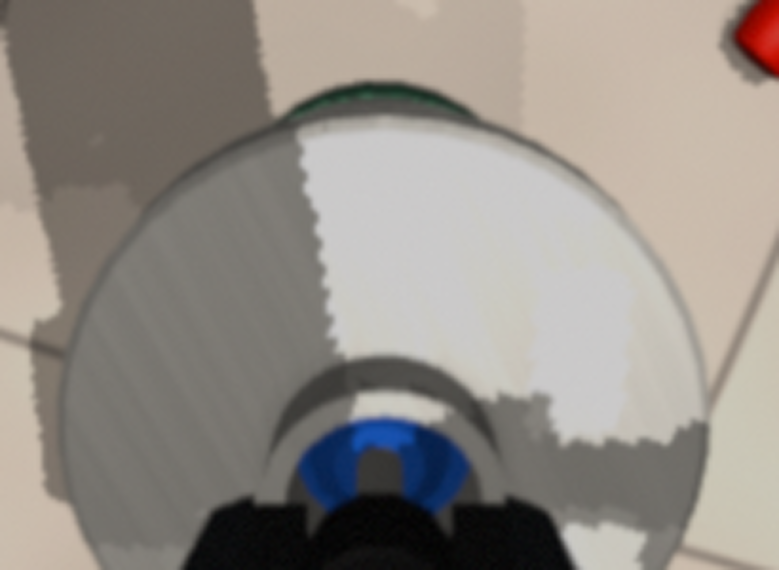

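```bash
python3 -m creep '[[0.01,[0.008,0.0012,0.0008],[0,0,0]],[0.01,[0.015,0,0],[0,0,0]],[0.01,[0.015,0,0],[0,0,0]],[0.01,[0.015,0,0],[0,0,0]],[0.01,[0.01,0,0],[0,0,0]],[0.01,[0.005,0,0],[0,0,0]],[0.01,[0,0,0],[0,0,0]],[0.01,[0,0,0],[0,0,0]]]'
python3 - <<'E'
from h import *
cv2.imwrite("pics/s10.png",cv2.resize(get_image("scene")["pixels"][220:345,225:355],None,fx=4.5,fy=4.5,interpolation=cv2.INTER_CUBIC))
goal([0.588,0.186,0.294],None)
E
```

```text
time: 10.8
eef_pos: [0.5884, 0.1871, 0.2258]
tool_rot: [0.698, -0.117, 0.697, 0.117]
contact_force: [0.1, 0.0, -3.7]
width: 0.021
t 10.85 eef [0.5885 0.1871 0.2261] w 0.020979499119405855 F [-0.6851 -0.3344 -4.6195] j [-0.33  0.57 -0.07  1.69  0.05  0.88  1.49]
tool axes x,y,z in world
 [[ 0.0013  0.0005 -1.    ]
 [-0.3265  0.9452  0.    ]
 [ 0.9452  0.3265  0.0013]] 
shift in current tool [-67.9118  -0.866   -0.7206] mm; in goal frame [-67.9108  -0.8677  -0.8114] turn [-0.      0.0766 -0.0014]
```

View pics/s10.png

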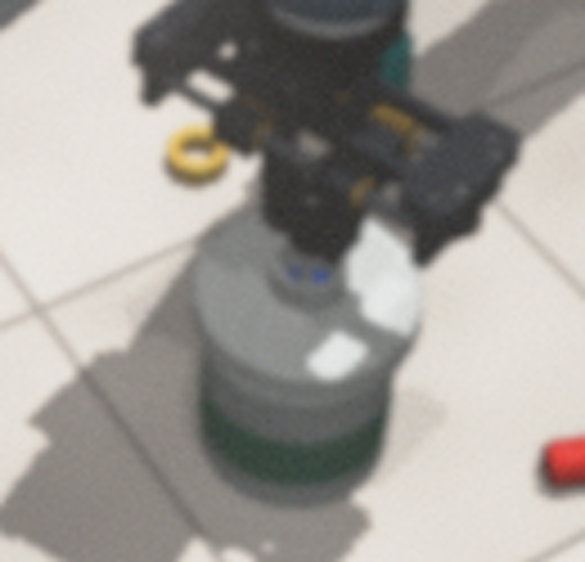

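Run:
```python
from h import *
s=get_image("scene");cv2.imwrite("pics/s11raw.png",s["pixels"])
img=cv2.resize(s["pixels"][220:345,225:355],None,fx=5.5,fy=5.5,interpolation=cv2.INTER_CUBIC)
def circ(c,r,z,col):
    P=np.array([w2p(s,[c[0]+r*np.cos(a),c[1]+r*np.sin(a),z]) for a in np.linspace(0,2*np.pi,60)])
    P=((P-[225,220]+.5)*5.5-.5); cv2.polylines(img,[P.astype(np.int32)],True,col,1)
c=(.588,.186); e=robot.get_obs()["eef_pos"]
circ(c,.052,.0,(0,0,255));circ(c,.052,.09,(0,0,255))
circ(e[:2],.06,.107,(255,0,0));circ(e[:2],.06,.124,(255,0,0));circ(e[:2],.02,.144,(255,0,255))
cv2.imwrite("pics/s11.png",img)
```

```text
(no output)
```

View pics/s11.png

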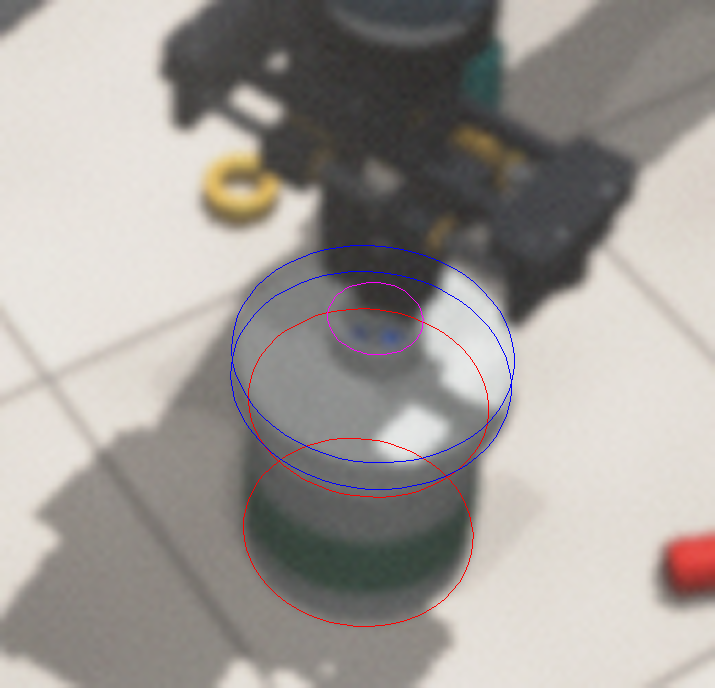

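The model overlay agrees to about 1 px: lid at (.5885,.187), canister at (.588,.186). Lowering in small steps and watching the force.

```bash
python3 -m creep '[[0.01,[0.004,-0.0004,-0.0002],[0,0,0]],[0.01,[0.005,0,0],[0,0,0]],[0.01,[0.005,0,0],[0,0,0]],[0.01,[0.003,0,0],[0,0,0]],[0.01,[0,0,0],[0,0,0]],[0.01,[0,0,0],[0,0,0]]]'; python3 -m creep '[[0.01,[0.003,0,0],[0,0,0]],[0.01,[0.003,0,0],[0,0,0]],[0.01,[0,0,0],[0,0,0]]]'
```

```text
time: 11.5
eef_pos: [0.588, 0.1865, 0.2083]
tool_rot: [0.697, -0.117, 0.697, 0.117]
contact_force: [-0.5, 0.2, -3.0]
width: 0.0209
time: 11.8
eef_pos: [0.5877, 0.1864, 0.2019]
tool_rot: [0.697, -0.117, 0.698, 0.117]
contact_force: [-0.9, -0.2, -3.4]
width: 0.0208
```

```bash
python3 -m creep '[[0.01,[0.001,0,0],[0,0,0]],[0.01,[0.001,0,0],[0,0,0]],[0.01,[0,0,0],[0,0,0]]]';python3 -m creep '[[0.01,[0.001,0,0],[0,0,0]],[0.01,[0,0,0],[0,0,0]]]';python3 -m creep '[[0.01,[0.001,0,0],[0,0,0]],[0.01,[0,0,0],[0,0,0]]]'
```

```text
time: 12.1
eef_pos: [0.5879, 0.1865, 0.2003]
tool_rot: [0.697, -0.117, 0.697, 0.117]
contact_force: [0.6, -0.9, -4.4]
width: 0.0207
time: 12.3
eef_pos: [0.5879, 0.1865, 0.1993]
tool_rot: [0.697, -0.117, 0.697, 0.117]
contact_force: [0.2, 0.5, -4.5]
width: 0.0208
time: 12.5
eef_pos: [0.588, 0.1866, 0.1988]
tool_rot: [0.697, -0.117, 0.697, 0.117]
contact_force: [-1.1, -0.5, -1.0]
width: 0.0209
```

Contact begins at .1988, exactly the predicted seating height. A little more to settle.

```bash
python3 -m creep '[[0.01,[0.0008,0,0],[0,0,0]],[0.01,[0,0,0],[0,0,0]]]'
python3 - <<'E'
from h import *
cv2.imwrite("pics/s12.png",cv2.resize(get_image("scene")["pixels"][220:345,225:355],None,fx=4.5,fy=4.5,interpolation=cv2.INTER_CUBIC))
cv2.imwrite("pics/w12.png",get_image("wrist")["pixels"])
goal([0.588,0.186,0.2],None)
E
```

```text
time: 12.7
eef_pos: [0.5881, 0.1866, 0.1987]
tool_rot: [0.697, -0.117, 0.697, 0.117]
contact_force: [-4.1, -1.9, 5.7]
width: 0.0208
t 12.8 eef [0.5881 0.1866 0.1987] w 0.020376901566548904 F [-4.44   -0.0596  5.8727] j [-0.33  0.6  -0.06  1.71  0.05  0.83  1.48]
tool axes x,y,z in world
 [[ 0.0004  0.0002 -1.    ]
 [-0.3265  0.9452  0.    ]
 [ 0.9452  0.3265  0.0005]] 
shift in current tool [-1.2949 -0.5206 -0.2448] mm; in goal frame [-1.2948 -0.5207 -0.2454] turn [-0.      0.0273 -0.0013]
```

View pics/s12.png

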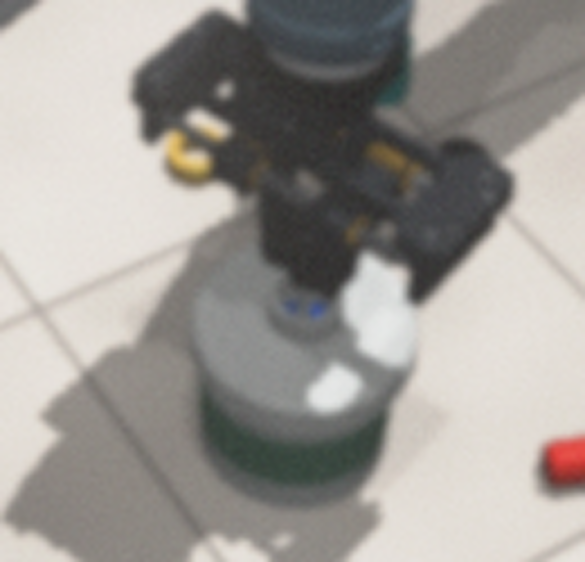

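View pics/w12.png

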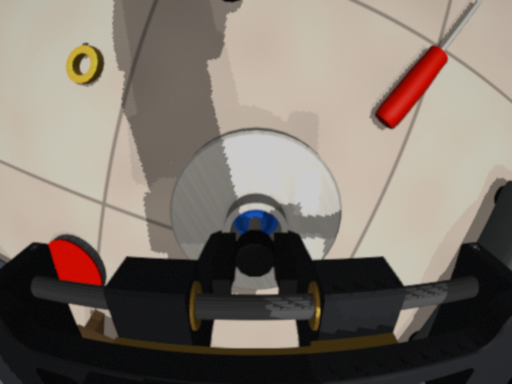

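Seated with about 10 N of press. Easing off, releasing and looking.

```bash
python3 -m creep '[[0.01,[-0.001,0,0],[0,0,0]],[0.022,[0,0,0],[0,0,0]],[0.03,[0,0,0],[0,0,0]],[0.06,[0,0,0],[0,0,0]],[0.066,[0,0,0],[0,0,0]],[0.066,[-0.02,0,0],[0,0,0]],[0.066,[-0.03,0,0],[0,0,0]],[0.066,[-0.02,0,-0.01],[0,0,0]],[0.066,[0,0,0],[0,0,0]],[0.066,[0,0,0],[0,0,0]]]' 40
python3 - <<'E'
from h import *
cv2.imwrite("pics/w13.png",get_image("wrist")["pixels"])
cv2.imwrite("pics/s13.png",cv2.resize(get_image("scene")["pixels"][220:345,225:355],None,fx=4.5,fy=4.5,interpolation=cv2.INTER_CUBIC))
goal([0.588,0.186,0.163],None)
E
```

```text
time: 13.8
eef_pos: [0.5786, 0.1832, 0.2686]
tool_rot: [0.698, -0.117, 0.697, 0.117]
contact_force: [0.8, -0.2, -0.7]
width: 0.0662
t 13.9 eef [0.5781 0.1831 0.2674] w 0.06589598569983732 F [-0.5259  0.6356 -0.1358] j [-0.33  0.5  -0.07  1.69  0.04  0.95  1.49]
tool axes x,y,z in world
 [[-0.0015 -0.0006 -1.    ]
 [-0.3266  0.9452 -0.0001]
 [ 0.9452  0.3266 -0.0017]] 
shift in current tool [104.4001  -0.4635  10.4403] mm; in goal frame [104.4172  -0.4689  10.2679] turn [-0.     -0.0946  0.003 ]
```

View pics/w13.png

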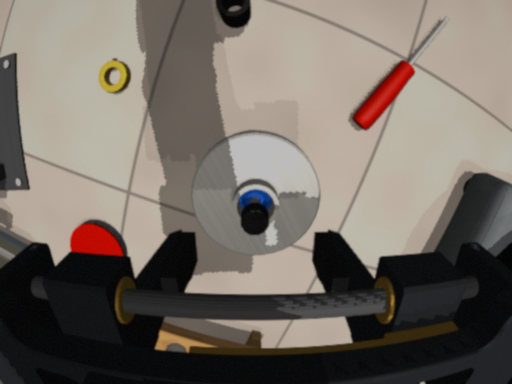

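View pics/s13.png

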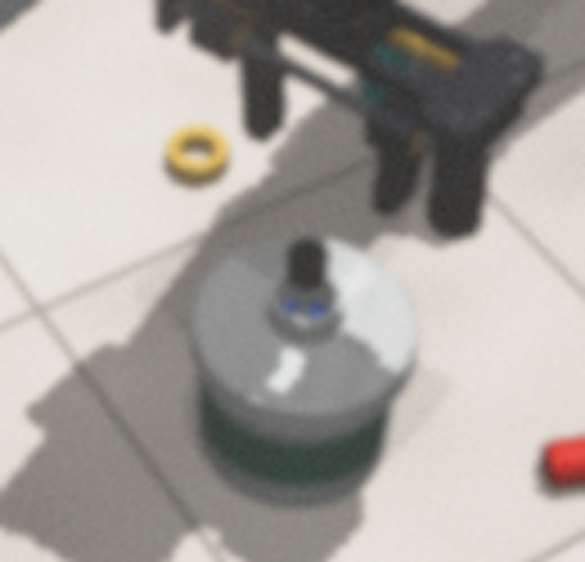

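Released. The cover sits level on the canister with the knob upright. Measuring the collar from the wrist view.

Run:
```python
import cv2
w=cv2.imread("pics/w13.png")[122:262,185:329];cv2.imwrite("pics/c13.png",cv2.resize(w,None,fx=5,fy=5,interpolation=cv2.INTER_CUBIC))
```

```text
(no output)
```

View pics/c13.png

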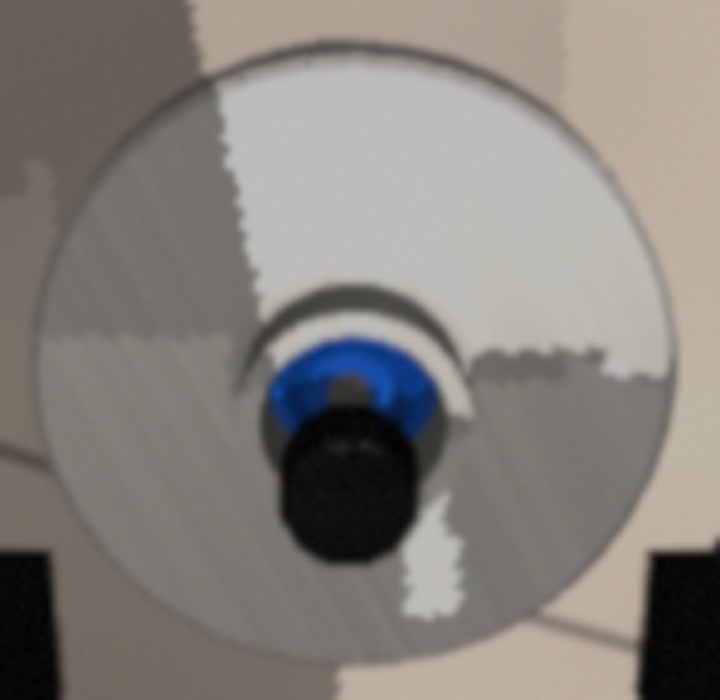

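Run:
```python
from h import *
im=get_image("wrist");o=robot.get_obs();f=lambda x,y,z:wray(185+(x+.5)/5-.5,122+(y+.5)/5-.5,z,im,o)
P=[f(37,360,.097),f(674,360,.097),f(355,55,.097),f(355,663,.097)]
print("cover",(P[0]+P[1])/2,(P[2]+P[3])/2,np.linalg.norm(P[0]-P[1]),np.linalg.norm(P[2]-P[3]))
print("knob",(f(281,495,.147)+f(418,495,.147))/2, f(350,563,.149)-.011*np.array([.945,.3265,0]))
c=(P[0]+P[1])/2
goal([0.588,0.1865,0.2],[-.3265,.9452])
```

```text
cover [0.5828 0.1856 0.097 ] [0.5865 0.1867 0.097 ] 0.11605386355923178 0.11731208389900905
knob [0.5872 0.1859 0.147 ] [0.5865 0.1857 0.149 ]
t 13.95 eef [0.5781 0.1831 0.2673] w 0.06620206308802924 F [-0.2738  0.0595 -0.8925] j [-0.33  0.5  -0.07  1.69  0.04  0.95  1.49]
tool axes x,y,z in world
 [[-0.0018 -0.0007 -1.    ]
 [-0.3266  0.9452 -0.    ]
 [ 0.9451  0.3266 -0.002 ]] 
shift in current tool [67.2843 -0.0258 10.5958] mm; in goal frame [67.3049 -0.0266 10.464 ] turn [ 0.0082 -0.1122  0.002 ]
```

```bash
python3 -m creep '[[0.066,[0.02,0,0.0095],[0,0,0]],[0.066,[0.03,0,0],[0,0,0]],[0.066,[0.025,0,0],[0,0,0]],[0.066,[0.015,0,0],[0,0,0]],[0.066,[0.009,0,0],[0,0,0]],[0.066,[0,0,0],[0,0,0]],[0.066,[0,0,0],[0,0,0]]]'
python3 - <<'E'
from h import *
cv2.imwrite("pics/w14.png",get_image("wrist")["pixels"])
goal([0.5875,0.1865,0.1635],None)
E
```

```text
time: 14.65
eef_pos: [0.588, 0.1865, 0.1703]
tool_rot: [0.698, -0.117, 0.697, 0.117]
contact_force: [0.0, 0.3, -0.8]
width: 0.0659
t 14.7 eef [0.5882 0.1866 0.1707] w 0.06581937474180931 F [-0.2613 -0.1457 -0.8492] j [-0.33  0.64 -0.06  1.72  0.05  0.78  1.48]
tool axes x,y,z in world
 [[ 0.0017  0.0006 -1.    ]
 [-0.3265  0.9452  0.    ]
 [ 0.9452  0.3265  0.0019]] 
shift in current tool [ 7.1998  0.166  -0.6915] mm; in goal frame [ 7.2011  0.1662 -0.6782] turn [-0.      0.1062 -0.0014]
```

View pics/w14.png

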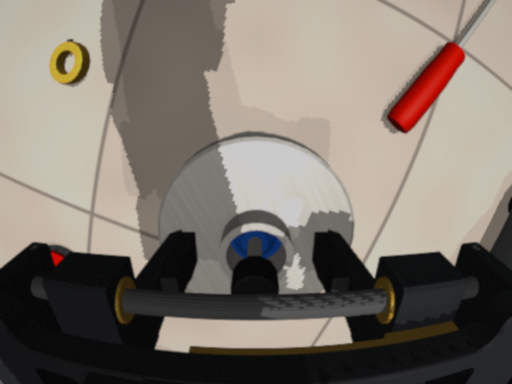

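The collar (256,235) is centred between the fingers. Last 6.5 mm down, then close.

```bash
python3 -m creep '[[0.066,[0.004,0,-0.0005],[0,0.05,0]],[0.066,[0.0025,0,0],[0,0,0]],[0.06,[0,0,0],[0,0,0]],[0.05,[0,0,0],[0,0,0]],[0.044,[0,0,0],[0,0,0]],[0.039,[0,0,0],[0,0,0]],[0.034,[0,0,0],[0,0,0]],[0.03,[0,0,0],[0,0,0]],[0.03,[0,0,0],[0,0,0]]]' 30
python3 - <<'E'
from h import *
cv2.imwrite("pics/w15.png",get_image("wrist")["pixels"])
cv2.imwrite("pics/s15.png",cv2.resize(get_image("scene")["pixels"][220:345,225:355],None,fx=4.5,fy=4.5,interpolation=cv2.INTER_CUBIC))
goal([0.5875,0.1865,0.1635],None);print(robot.get_obs()["wrist_torque"])
E
```

```text
time: 15.6
eef_pos: [0.5871, 0.1863, 0.1632]
tool_rot: [0.697, -0.117, 0.698, 0.117]
contact_force: [0.2, -0.4, 0.8]
width: 0.0394
t 15.7 eef [0.5871 0.1863 0.1632] w 0.03949760166942007 F [0.0622 0.2887 2.0117] j [-0.34  0.65 -0.06  1.72  0.05  0.77  1.48]
tool axes x,y,z in world
 [[-0.0006 -0.0001 -1.    ]
 [-0.3266  0.9452  0.0001]
 [ 0.9452  0.3266 -0.0007]] 
shift in current tool [-0.2633  0.0615  0.4933] mm; in goal frame [-0.263   0.0615  0.4935] turn [ 0.     -0.0378 -0.0044]
[ 0.1253  0.0609 -0.0313]
```

View pics/w15.png

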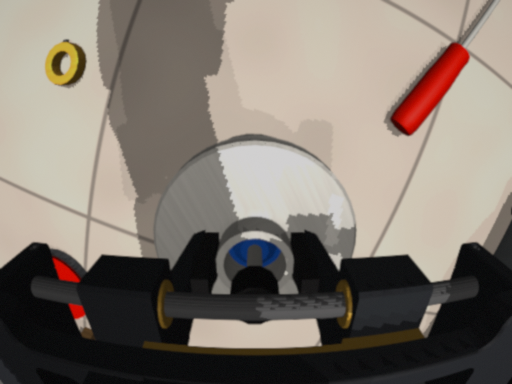

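View pics/s15.png

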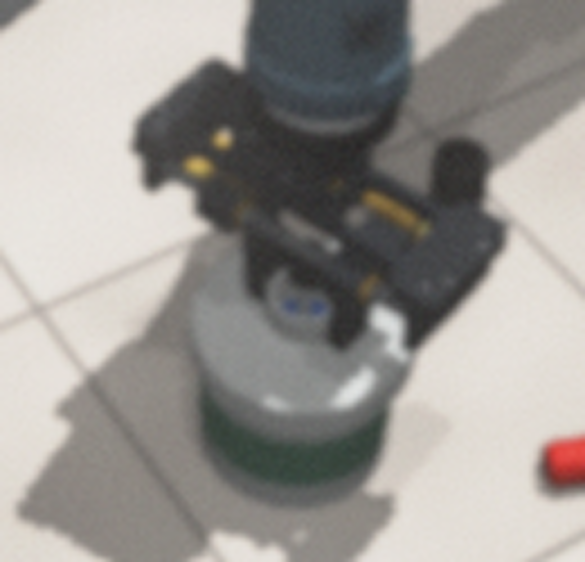

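Collar gripped at 39.5 mm. Lifting slowly, straight up.

```bash
python3 -m creep '[[0.03,[-0.002,0,0],[0,0,0]],[0.03,[-0.004,0,0],[0,0,0]],[0.03,[-0.005,0,0],[0,0,0]],[0.03,[-0.005,0,0],[0,0,0]],[0.03,[-0.004,0,0],[0,0,0]],[0.03,[0,0,0],[0,0,0]],[0.03,[0,0,0],[0,0,0]]]' 30
python3 - <<'E'
from h import *
cv2.imwrite("pics/w16.png",get_image("wrist")["pixels"])
cv2.imwrite("pics/s16.png",cv2.resize(get_image("scene")["pixels"][220:345,225:355],None,fx=4.5,fy=4.5,interpolation=cv2.INTER_CUBIC))
goal([0.5875,0.1865,0.1635],None)
E
```

```text
time: 16.4
eef_pos: [0.5871, 0.1862, 0.1833]
tool_rot: [0.697, -0.117, 0.698, 0.117]
contact_force: [-0.8, -1.2, -1.6]
width: 0.0394
t 16.5 eef [0.5869 0.1861 0.183 ] w 0.03947464926254723 F [ 0.1119  0.5919 -1.4047] j [-0.33  0.62 -0.06  1.72  0.05  0.8   1.48]
tool axes x,y,z in world
 [[-0.0011 -0.0004 -1.    ]
 [-0.3266  0.9452 -0.    ]
 [ 0.9452  0.3266 -0.0012]] 
shift in current tool [19.4552  0.1423  0.7411] mm; in goal frame [19.4561  0.1421  0.7174] turn [-0.     -0.0697  0.0007]
```

View pics/s16.png

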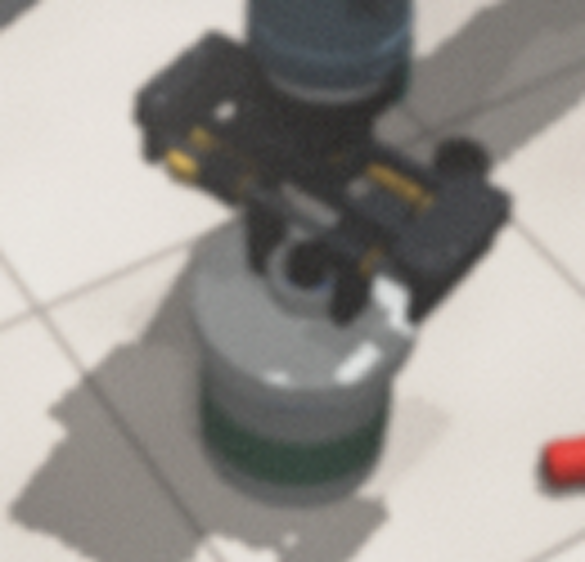

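View pics/w16.png

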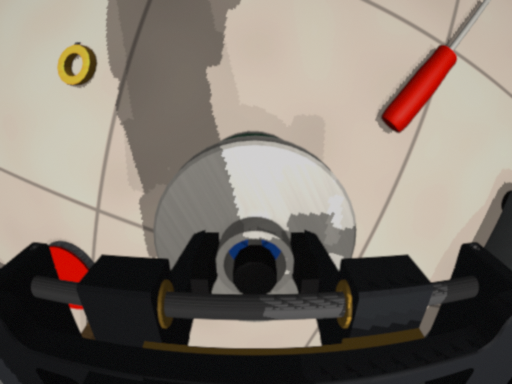

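The cover is rising alone (1.3 N, matching 0.13 kg), with the knob centred in the collar and the inner lid staying put. Continuing up to about 130 mm total.

```bash
python3 -m creep '[[0.03,[-0.004,0,0],[0,0,0]],[0.03,[-0.007,0,0],[0,0,0]],[0.03,[-0.01,0,0],[0,0,0]],[0.03,[-0.01,0,0],[0,0,0]],[0.03,[-0.01,0,0],[0,0,0]],[0.03,[-0.01,0,0],[0,0,0]],[0.03,[-0.012,0,0],[0,0,0]],[0.03,[-0.012,0,0],[0,0,0]],[0.03,[-0.012,0,0],[0,0,0]],[0.03,[-0.01,0,0],[0,0,0]],[0.03,[-0.008,0,0],[0,0,0]],[0.03,[-0.005,0,0],[0,0,0]],[0.03,[0,0,0],[0,0,0]],[0.03,[0,0,0],[0,0,0]],[0.03,[0,0,0],[0,0,0]],[0.03,[0,0,0],[0,0,0]]]' 30
python3 - <<'E'
from h import *
cv2.imwrite("pics/w17.png",get_image("wrist")["pixels"])
s=get_image("scene")["pixels"];cv2.imwrite("pics/s17f.png",s)
cv2.imwrite("pics/s17.png",cv2.resize(s[190:345,215:365],None,fx=3.8,fy=3.8,interpolation=cv2.INTER_CUBIC))
goal([0.5875,0.1865,0.1635],None)
E
```

```text
time: 18.1
eef_pos: [0.5869, 0.1861, 0.2926]
tool_rot: [0.697, -0.117, 0.698, 0.117]
contact_force: [0.1, -0.7, -2.3]
width: 0.0391
t 18.2 eef [0.587  0.1862 0.2928] w 0.03927637423030223 F [-0.1268  0.7158 -1.5089] j [-0.33  0.49 -0.07  1.64  0.04  1.01  1.49]
tool axes x,y,z in world
 [[-0.0014 -0.0005 -1.    ]
 [-0.3266  0.9452 -0.    ]
 [ 0.9452  0.3266 -0.0014]] 
shift in current tool [129.2801   0.1373   0.8075] mm; in goal frame [129.2811   0.1346   0.6207] turn [-0.     -0.0828  0.0012]
```

View pics/s17.png

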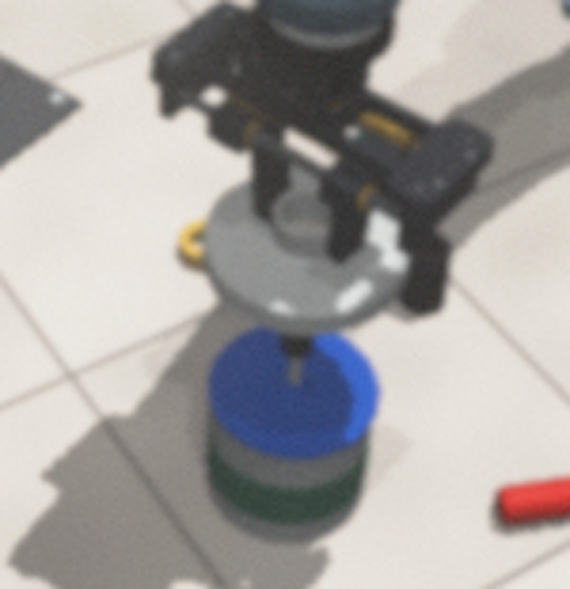

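View pics/w17.png

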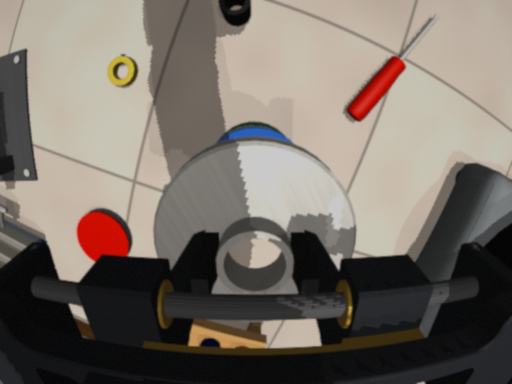

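View pics/s17f.png

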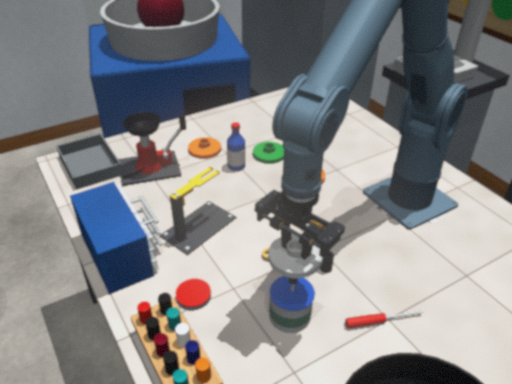

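The cover is held level, its skirt about 60 mm above the knob. The blue lid sits flat on the canister and the bystanders haven't moved. Handing in.

```bash
python3 -c "
from station import robot
print(robot.job_done())"
```

```text
the job is handed in; nothing more can be done
None
```

The job was done in the order asked and handed in at about 18 s of the 58 s. No verdict is reported.

- **Placing the lids:** I took the double lid by its black knob, raised it about 6 mm past the lips and drew both lids out of the slot. I lowered them onto the canister until contact at the expected height, pressing with about 10 N, and let go of the knob. The pictures then showed both lids nested and level.
- **Lifting the cover:** I gripped the aluminium cover by its collar (39 mm opening, 30 N) and lifted it about 130 mm straight up. The wrist force matched the cover's weight alone.
- **Last checks:** The pictures showed the cover level in the gripper, with its skirt roughly 60 mm above the knob. The blue lid was flat on the canister with its knob upright, and nothing looked pushed about. I compared the canister and bystanders by eye only and did not measure them again.
- **Disagreements:** The first canister estimates from the top and scene cameras differed by about 5 mm in y. The wrist camera settled it, and the plug went in with no side force. A later wrist estimate of the cover's centre was about 4 mm off along x, because only part of its rim was used. I relied on the knob and the other rim points instead.

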